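# Draw the bottom specimen from the magazine and gauge it

## Robot

A 6-joint arm with a two-finger parallel gripper is mounted at the origin on the work surface. World frame = base frame: x ahead of the robot, y to its left, z up, the work surface at z = 0. Lengths are in m, angles in degrees, forces in N, time in s.
With the tool pointing down it reaches from about 0.4 to 0.825 m from the base axis. Payload 7 kg.
Tool frame: the origin (TCP) lies on the front face of the gripper's body, between the roots of the fingers; the fingertips stand 66 mm ahead of it and the grasp point (between the pads) lies 47 mm ahead of it (ctrl.grasp_offset is the z of the grasp point in the tool frame, in m); z points along the fingers, y is the direction in which the jaws open and shut (so a half turn about z gives the same grasp; the last joint's range is limited). The gripper opens to 88 mm and grips with 3 to 60 N. Pads are 19 mm wide; open, the fingers measure 130 mm over their backs; the gripper's body (78 mm by 193 mm) begins 47 mm behind the grasp point.
Start: joints at [-50.701, 20.546, 0.682, 0, -70.136, -16.507], TCP at [0.261, -0.622, 0.292] pointing down, gripper open.
Joint ranges: [-176.03, 176.03], [-82.01, 121.73], [-58.28, 71.71], [-173.87, 95.51], [-174.79, -0.11], [-173.66, 173.66]. Speed limits (degrees/s): [136.94, 136.94, 172.46, 180, 180, 180].

## Interface

Orientations are given as [roll, pitch, yaw] about the fixed x, y, z axes, in that order (R = Rz(yaw) Ry(pitch) Rx(roll)).
In Python, from plant import ctrl gives the robot as it stands.
- The arm moves only by the shell command python3 -m creep 'ROWS'. ROWS is JSON, a list of rows, each a list of 7 numbers: the turn, a rotation vector about the tool's x, y, z in rad, then the shift along the tool's x, y, z in m, then the opening, from 0 (shut) to 1 (fully open). In form: [[wx, wy, wz, dx, dy, dz, grip], ...]. A call has 1 to 12 rows; each row is the pose to reach, as a shift and turn from the pose commanded when the call began, along the tool's axes at that moment; what a row does not reach only later rows make up. A row lasts 1/12 s, in which the tool goes at most 41.7 mm and 7.16 degrees, less where a joint would pass 70% of its speed; a pose out of reach is approached as far as the arm can. A call with a gripper value outside its range is refused whole. The fingers move at their own pace and stop on an object; the grip force is fixed at half the most. Time passes only in rows, so rows that repeat a pose let the fingers close. It gives the time, the measured TCP pose, the force and the opening at its end, in the units of the state.
- ctrl.get_obs(): the state, without advancing time (a new reading comes with each control period).
- ctrl.snapshot(name): name is "scene" or "top" or "wrist"; returns the picture (420x560x3 uint8, blue, green, red); there is no depth.
- ctrl.camera_model(name): a dict with "K" (3x3 intrinsics, pixels), "rvec" (rotation vector, rad) and "tvec" (3), from world to camera coordinates, as OpenCV has them. Camera axes: x right, y down, z forward; pixel columns grow to the right and rows downward; lengths in m; the calibration is good to about 2 mm. A picture is of the moment at which its call begins: read the wrist's pose just before it. camera_model takes no time and is no camera call; for the wrist camera it gives the pose at the moment of the call.
- ctrl.close_job(): hands the job in, once; it reports no verdict.
The state is a dict: "clock": time; "joint_pos": joint angles; "qvel": joint speeds; "tau": joint torques, N m; "tool_pos": TCP position; "orientation": TCP orientation; "force": force on the tool from outside, world axes, zero at the start; "moment": the same for the moment, N m; "opening": finger opening in m.
Only numpy, scipy, OpenCV 4.12 (cv2) and the standard library are available. Lean on these libraries where they do the work, as an engineer would, in place of code of your own. Each camera call takes 0.05 s, during which the arm holds its last target.

## Task

Take the lowest test specimen out of the magazine: start it through the throat with the sprung pusher, draw it out from under the stack, and leave the other four to drop flat in place with the pusher back at rest. Lay it on the thickness gauge's rest bar and slide it under the dial indicator, between the side guides, until it just lightly meets the end stop; let go of it there, lying flat. Do not lift or spill the other specimens, do not ram the stop, and leave the tools lying about alone.

Things in the scene. Friction and masses are not known exactly. Their poses are not given: they have to be found in the camera images.
- magazine: Gravity magazine fixed to the table, stack of five specimens at x -80 to +80 mm. Origin on the table under the stack's centre; +x is the way out, y across, z up. Bed 20 mm above the table. Side rails 55 mm over their backs, tops at 34 mm; four corner angles, tops at 68 mm. The lowest specimen starts inside: nothing sticks out of the throat to hold until the pusher has started it out.
- throat (a point): Middle of the throat's outer face: x = +86 mm in the magazine, 24 mm above the table; axes as the magazine. The throat is 11.5 mm high: only the lowest specimen (8 mm) passes. From here a run-out tongue, only 18 mm wide, top at the bed's height (20 mm), runs to x = +200 mm: fingers can reach down beside it (a foot plate 6 mm high, 50 mm wide, stands at x 178 to 198).
- pusher (a joint): Travel of the magazine's pusher in m: 0 = sprung back at rest, 0.050 = fully forward along the magazine's +x (end of travel). Its thin blade pushes only the lowest specimen (start gap about 1 mm): full travel brings that one's front end about 43 mm past the throat's outer face. Springs back by itself when let go (1 N at rest, 3 N forward). Pushing takes 5 to 15 N in all.
- pusher_knob (a point): Centre of the pusher's black upright round knob, 24 mm across, 36 mm high, from 50 to 86 mm above the table (this point at 68); at rest it stands at x = -154 mm of the magazine, y = 0, behind the stack, and moves with the pusher. Axes as the magazine.
- spec0_center (a point): Centre (half-way up) of the specimen to take, the lowest of the stack at the start: a flat aluminium dog-bone tensile bar 160 mm long (x), 8 mm thick (z), about 0.1 kg; each end tab is 45 mm long, 36 mm wide (y); the waist between is 24 mm wide, 50 mm long between its shoulders. Either end may go first.
- spec1_center (a point): Centre of another specimen, same shape and size, the second from the bottom at the start; it stays in the magazine and drops 8 mm straight down when the lowest has gone.
- spec2_center (a point): Centre of another specimen, same shape and size, the third from the bottom; it stays in the magazine and drops 8 mm straight down when the lowest has gone.
- spec3_center (a point): Centre of another specimen, same shape and size, the fourth from the bottom; it stays in the magazine and drops 8 mm straight down when the lowest has gone.
- spec4_center (a point): Centre of another specimen, same shape and size, the top one of the stack; it stays in the magazine and drops 8 mm straight down when the lowest has gone.
- gauge: Thickness gauge fixed to the table. Origin on the table; +x leads in to the end stop, z up. Base 90 mm wide, 10 high, x -120 to 165. Rest bar 18 mm wide, top at 30 mm, x -120 to -5, leads level onto an anvil 64 wide, x -5 to 85, with two side guides 41 mm apart, 10 high, x 40 to 80, flared from x 13. Dial case at x 14 to 36, 58 mm across, 101 to 159 mm up; column 200 mm high at x 133.
- gauge_seat (a point): Where the specimen's centre (half-way up) must finally be: x = +5 mm in the gauge, 34 mm above the table. Axes as the gauge. The end stop's face (14 mm above the anvil) is 80 mm ahead of it, the indicator's contact 20 mm ahead of it.
- end_stop: The gauge's dark steel end stop block, 30 mm wide, 12 mm deep, its face to the specimen 85 mm along the gauge's x, top 14 mm above the anvil. Origin on the table under its middle. A light push (about 5 to 10 N) is plenty; over 25 N on it counts as ramming.
- gauge_start (a point): A point on the rest bar's line, 90 mm before gauge_seat, 34 mm above the table: a specimen whose centre is laid here rests flat on the bar with its front end 30 mm short of the contact's axis. Axes as the gauge.
- spindle (a joint): Lift of the dial indicator's spindle in m: 0 at rest. Its domed contact (radius 12 mm) hangs at x = +25 mm of the gauge, 5.5 mm above the anvil, and rides up about 2.5 mm when a specimen is slid under it. Light spring, 1 to 2 N; sliding under takes a few N.
- caliper: Bystander: steel vernier caliper, 190 mm, lying flat. Origin at its middle, on the table.
- tee: Bystander: stainless vacuum pipe tee, 106 mm long, 40 mm flanges. Origin at its middle, on the table.
- driver: Bystander: screwdriver, 190 mm, black handle, lying flat. Origin at its middle, on the table.

How it is judged:
By the outcome, as a careful person would: the job done as asked, in the order asked, and still so for the second after the job is handed in, with the robot touching nothing.
It also fails if it takes over 58 s, if anything falls off the work surface, if the arm or the gripper's body presses on something with over 40 N, if the wrist force passes 120 N, or if a joint passes its speed limit or range.

## Working session

There is one attempt and no reset: what is moved stays moved. The work goes in short steps, Python scripts to look and compute and a shell command to move; the robot and the scene stay as the last step left them, time stands still between calls to the robot, and variables do not carry over. Pictures are saved under pics/ and viewed, and the job is handed in when it is done.

```bash
ls; mkdir -p pics
python3 - <<'E'
from plant import ctrl
import cv2
print(ctrl.get_obs()); print(ctrl.grasp_offset)
for n in("scene","top","wrist"):
    print(n,ctrl.camera_model(n)); cv2.imwrite(f"pics/{n}0.png",ctrl.snapshot(n))
E
```

```text
pics
{'clock': 0.0, 'joint_pos': array([-5.07006668e+01,  2.05916491e+01,  6.35147816e-01, -1.80372859e-02,
       -7.01347968e+01, -1.65062940e+01]), 'qvel': array([ 0.05496162,  0.04108324, -0.02640937, -0.13125205, -0.00459089,
        0.06208523]), 'tau': array([ 1.50246509e-03, -5.82718742e+01,  2.93056619e+01,  6.99717075e+00,
        6.89963999e-03, -1.65563106e-04]), 'tool_pos': array([ 0.26133101, -0.6219693 ,  0.29123716]), 'orientation': array([ 1.79907647e+02, -9.68444984e-03, -1.57213096e+02]), 'force': array([0.34349471, 0.42636952, 0.59629164]), 'moment': array([-0.01919656, -0.00929048,  0.03921173]), 'opening': 0.08753948431979758}
0.0468
scene {'K': array([[473.57695029,   0.        , 275.56202872],
       [  0.        , 473.57695029, 211.49901325],
       [  0.        ,   0.        ,   1.        ]]), 'rvec': array([ 1.88973479,  1.39756076, -0.63077996]), 'tvec': array([-0.23129576, -0.32362444,  1.54709911])}
top {'K': array([[397.92750956,   0.        , 279.48326368],
       [  0.        , 397.92750956, 212.39799148],
       [  0.        ,   0.        ,   1.        ]]), 'rvec': array([ 2.15025717, -2.18677637,  0.08586664]), 'tvec': array([0.05268979, 0.63300043, 0.9907607 ])}
wrist {'K': array([[372.6305922 ,   0.        , 282.49895243],
       [  0.        , 372.6305922 , 207.30513618],
       [  0.        ,   0.        ,   1.        ]]), 'rvec': array([-1.63257346, -2.45580791, -0.38159768]), 'tvec': array([ 0.67389835, -0.03818561,  0.39124916])}
```

View pics/top0.png

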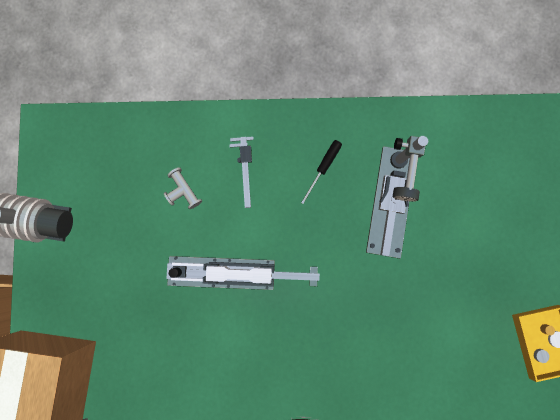

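View pics/scene0.png

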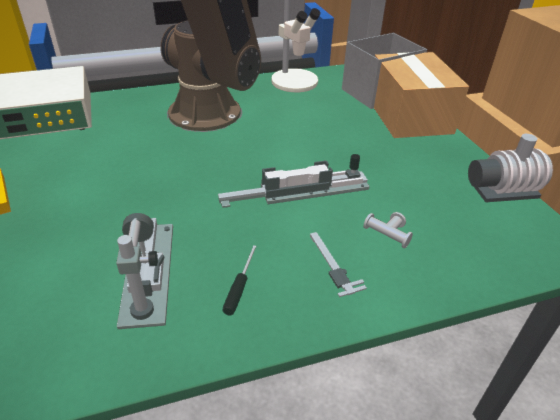

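View pics/wrist0.png

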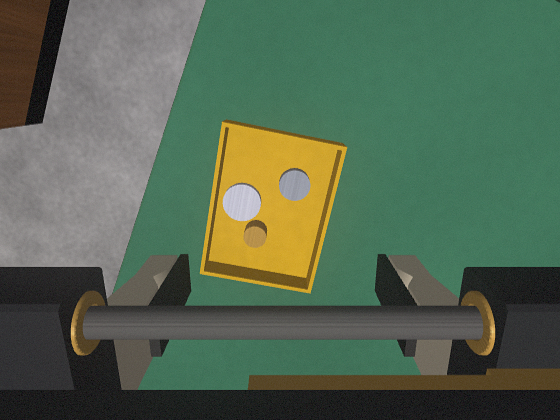

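```bash
cat > h.py <<'E'
import numpy as np, cv2
from plant import ctrl
def ray(name,uv,z,cm=None):
    c=cm or ctrl.camera_model(name); R,_=cv2.Rodrigues(c["rvec"]); t=np.array(c["tvec"]).ravel()
    p=R.T@np.linalg.inv(c["K"])@np.array([uv[0],uv[1],1.]); o=-R.T@t
    return o+p*(z-o[2])/p[2]
def proj(name,P,cm=None):
    c=cm or ctrl.camera_model(name)
    return cv2.projectPoints(np.array(P,float).reshape(-1,1,3),c["rvec"],c["tvec"],c["K"],None)[0].reshape(-1,2)
E
python3 - <<'E'
from h import *
im=cv2.imread("pics/top0.png")
cv2.imwrite("pics/top0m.png",cv2.resize(im[245:305,155:335],None,fx=4.4,fy=4.4,interpolation=cv2.INTER_CUBIC))
cv2.imwrite("pics/top0g.png",cv2.resize(im[125:265,340:450],None,fx=4.2,fy=4.2,interpolation=cv2.INTER_CUBIC))
for n,uv,z in [("knob",(176,272),.086),("tongueend",(318,276),.02),("gaugefront",(387,256),.01),("col",(421,142),.2)]: print(n,ray("top",uv,z).round(4))
E
```

```text
knob [0.4895 0.2916 0.086 ]
tongueend [ 0.4703 -0.0533  0.02  ]
gaugefront [ 0.5179 -0.233   0.01  ]
col [ 0.7653 -0.2678  0.2   ]
```

View pics/top0m.png

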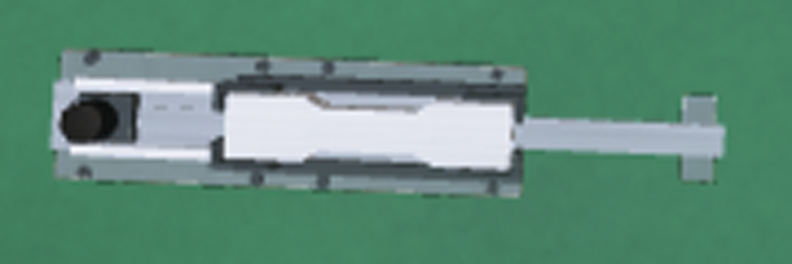

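View pics/top0g.png

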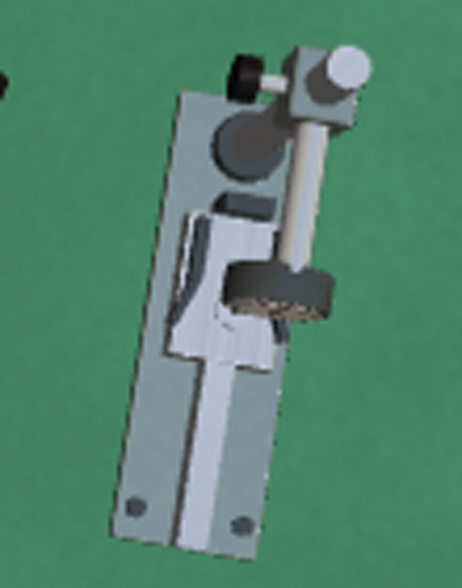

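```bash
cat >> h.py <<'E'
from scipy.optimize import least_squares
def w(p,L):
    L=np.atleast_2d(np.array(L,float)); c,s=np.cos(p[2]),np.sin(p[2])
    return np.c_[p[0]+c*L[:,0]-s*L[:,1],p[1]+s*L[:,0]+c*L[:,1],L[:,2]]
def fit(obs,p0):
    # obs: list of (name/cm, uv, L)
    cms={}
    def res(p):
        r=[]
        for cam,uv,L in obs:
            cm=cam if isinstance(cam,dict) else cms.setdefault(cam,ctrl.camera_model(cam))
            r+=list(proj(None,w(p,L),cm)[0]-uv)
        return np.array(r)
    s=least_squares(res,p0,loss="soft_l1")
    return s.x,res(s.x).reshape(-1,2)
E
python3 - <<'E'
from h import *
M=[((97,117),(-.154,0,.086)),((723,141),(.2,0,.02)),((225,94),(-.08,.018,.06)),((225,160),(-.08,-.018,.06)),((515,105),(.08,.018,.06)),((512,170),(.08,-.018,.06)),((683,95),(.178,.025,.006)),((716,97),(.198,.025,.006)),((712,182),(.198,-.025,.006)),((680,181),(.178,-.025,.006))]
G=[((112,537),(-.12,.045,.01)),((255,560),(-.12,-.045,.01)),((180,92),(.165,.045,.01)),((175,544),(-.12,.009,.03)),((210,552),(-.12,-.009,.03)),((167,354),(-.005,.032,.03)),((268,370),(-.005,-.032,.03)),((349,67),(.133,0,.2))]
m,r=fit([("top",(u/4.4+155-.4,v/4.4+245-.4),L) for (u,v),L in M],[.48,.14,-1.6]); print(m.round(4),np.degrees(m[2]),r.round(1).tolist())
g,r=fit([("top",(u/4.2+340-.4,v/4.2+125-.4),L) for (u,v),L in G],[.63,-.25,-.1]); print(g.round(4),np.degrees(g[2]),r.round(1).tolist())
im=cv2.resize(cv2.imread("pics/scene0.png")[120:340,100:400],None,fx=2.6,fy=2.6,interpolation=cv2.INTER_CUBIC)
for p,Q in((m,M),(g,G)):
    for q in proj("scene",w(p,[L for _,L in Q])): cv2.circle(im,tuple(int(x) for x in (q-[100,120])*2.6),4,(0,0,255),1)
cv2.imwrite("pics/scene0f.png",im)
E
```

```text
[ 0.4801  0.1447 -1.6292] -93.34381559757135 [[-3.5, 1.1], [-0.3, 0.1], [0.7, -0.4], [-0.1, -0.6], [-0.3, -0.1], [-0.2, -0.1], [0.2, 0.1], [0.4, -0.1], [0.7, 0.2], [0.2, 0.1]]
[ 0.6378 -0.2459 -0.1887] -10.813367114399417 [[-0.3, -0.2], [0.3, 0.4], [-0.1, -1.0], [0.4, 0.7], [-0.9, -0.0], [0.1, -0.2], [0.9, 0.2], [-0.3, -0.0]]
```

View pics/scene0f.png

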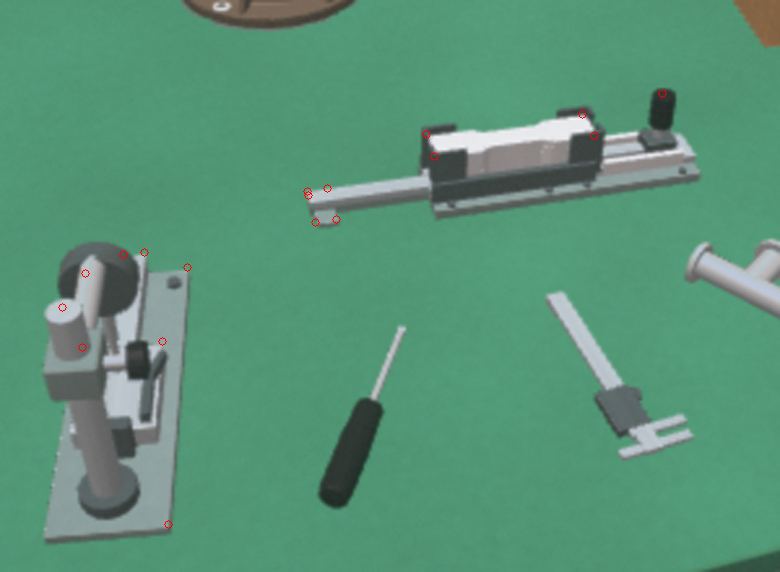

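```bash
cat >> h.py <<'E'
from scipy.spatial.transform import Rotation as Ro
MAG=np.array([.4801,.1447,np.radians(-93.344)]); GAU=np.array([.6378,-.2459,np.radians(-10.813)])
def pose():
    o=ctrl.get_obs(); return np.array(o["tool_pos"]),Ro.from_euler("xyz",o["orientation"],degrees=True),o
def rel(P,yaw,base=None):
    """row shift/turn from measured (or base=(pos,yaw)) to TCP P with tool down, yaw deg"""
    if base is None: p,R,o=pose()
    else: p=np.array(base[0]); R=Ro.from_euler("xyz",[180,0,base[1]],degrees=True)
    T=Ro.from_euler("xyz",[180,0,yaw],degrees=True)
    return np.r_[(R.inv()*T).as_rotvec(),R.inv().apply(np.array(P)-p)].round(4)
E
python3 - <<'E'
from h import *
p,R,o=pose(); c=ctrl.camera_model("wrist"); Rc,_=cv2.Rodrigues(c["rvec"]); cp=-Rc.T@np.array(c["tvec"]).ravel()
print("cam in tool",R.inv().apply(cp-p).round(3), "view dir tool",R.inv().apply(Rc.T@[0,0,1]).round(3),"img up",R.inv().apply(Rc.T@[0,-1,0]).round(3))
k=w(MAG,(-.154,0,.068))[0]; print("knob",k, "throat",w(MAG,(.086,0,.024)),"seat",w(GAU,(.005,0,.034)),"start",w(GAU,(-.085,0,.034)))
base=([.261,-.622,.292],-157.213)
print(rel((.50,-.22,.30),-93.3,base)); print(rel((.44,.13,.36),-93.3,([.50,-.22,.30],-93.3)))
E
```

```text
cam in tool [ 0.082  0.    -0.092] view dir tool [-0.302  0.     0.953] img up [0.953 0.    0.302]
knob [0.48908292 0.29843779 0.068     ] throat [[0.47508356 0.05884643 0.024     ]] seat [[ 0.64271122 -0.24683802  0.034     ]] start [[ 0.5543092  -0.22995364  0.034     ]]
[ 0.      0.     -1.1155 -0.376   0.2781 -0.008 ]
[ 0.     0.     0.    -0.346  0.08  -0.06 ]
```

Run:
```python
from h import *
base=([.261,-.622,.292],-157.213)
print(rel((.55,-.20,.34),-93.3,base))
```

```text
[ 0.      0.     -1.1155 -0.4299  0.2771 -0.048 ]
```

```bash
python3 -m creep '[[0,0,-1.1155,-0.43,0.277,-0.048,1],[0,0,-1.1155,-0.43,0.277,-0.048,1],[0,0,-1.1155,-0.43,0.277,-0.048,1],[0,0,-1.1155,-0.43,0.277,-0.048,1],[0,0,-1.1155,-0.43,0.277,-0.048,1],[0,0,-1.1155,-0.43,0.277,-0.048,1],[0,0,-1.1155,-0.43,0.277,-0.048,1],[0,0,-1.1155,-0.43,0.277,-0.048,1],[0,0,-1.1155,-0.43,0.277,-0.048,1],[0,0,-1.1155,-0.43,0.277,-0.048,1],[0,0,-1.1155,-0.43,0.277,-0.048,1],[0,0,-1.1155,-0.43,0.277,-0.048,1]]'
python3 - <<'E'
from h import *
import pickle
cm=ctrl.camera_model("wrist"); im=ctrl.snapshot("wrist"); cv2.imwrite("pics/w1.png",im); pickle.dump(cm,open("w1.pkl","wb"))
print(pose()[2]["tool_pos"],pose()[2]["orientation"],pose()[2]["qvel"],ctrl.camera_model("wrist")["tvec"]-cm["tvec"])
E
```

```text
clock: 1.15
tool_pos: [0.5435, -0.2096, 0.3391]
orientation: [-180.0, 0.0, -93.3]
force: [0.9, -0.5, -0.3]
opening: 0.0879
[ 0.54743241 -0.20529469  0.33949092] [-1.79869514e+02  4.10312130e-02 -9.31219014e+01] [-4.31774234 -0.41697606 -1.78807703  0.35140692  1.07073314  7.91943794] [ 0.00394908 -0.00278312 -0.00167289]
```

View pics/w1.png

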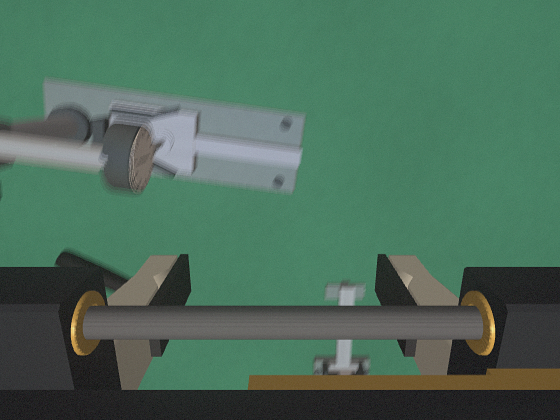

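Run:
```python
from h import *
import pickle
ctrl.snapshot("top")
cm=ctrl.camera_model("wrist"); im=ctrl.snapshot("wrist"); cv2.imwrite("pics/w2.png",im); pickle.dump(cm,open("w2.pkl","wb"))
print(pose()[2]["tool_pos"],ctrl.camera_model("wrist")["tvec"]-cm["tvec"])
cv2.imwrite("pics/w2g.png",cv2.resize(im[60:210,0:320],None,fx=2.5,fy=2.5,interpolation=cv2.INTER_CUBIC))
```

```text
[ 0.54429328 -0.20913448  0.33865196] [-0.00162317  0.00123979  0.0006857 ]
```

View pics/w2g.png

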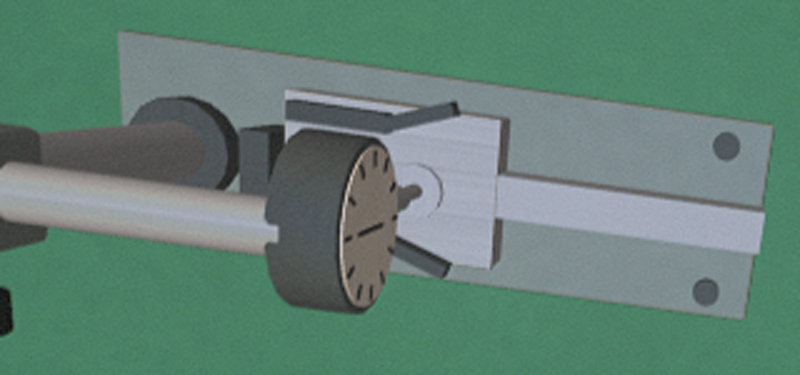

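Run:
```python
from h import *
import pickle
cm=pickle.load(open("w2.pkl","rb"))
W=[((774,125),(-.12,-.045,.01)),((743,319),(-.12,.045,.01)),((118,30),(.165,-.045,.01)),((765,210),(-.12,-.009,.03)),((760,254),(-.12,.009,.03)),((503,118),(-.005,-.032,.03)),((491,268),(-.005,.032,.03)),((285,90),(.085,-.032,.03))]
G=[((112,537),(-.12,.045,.01)),((255,560),(-.12,-.045,.01)),((180,92),(.165,.045,.01)),((175,544),(-.12,.009,.03)),((210,552),(-.12,-.009,.03)),((167,354),(-.005,.032,.03)),((268,370),(-.005,-.032,.03)),((349,67),(.133,0,.2))]
A=[(cm,(u/2.5-.3,v/2.5+60-.3),L) for (u,v),L in W]
B=[("top",(u/4.2+340-.4,v/4.2+125-.4),L) for (u,v),L in G]
for s in (A,A+B):
    g,r=fit(s,GAU); print(g.round(4),np.degrees(g[2]),r.round(1).tolist())
print(rel((.42,.14,.34),-93.344,([.5435,-.2096,.3391],-93.3)))
```

```text
[ 0.6391 -0.245  -0.1886] -10.808064600421885 [[0.9, -0.6], [1.1, 0.7], [-1.6, -0.2], [0.5, 0.7], [-0.1, -0.4], [-0.5, 0.5], [0.2, 0.5], [-0.6, -0.6]]
[ 0.6388 -0.2452 -0.1886] -10.807534055067695 [[1.1, -0.8], [1.3, 0.6], [-1.4, -0.4], [0.7, 0.5], [0.2, -0.6], [-0.3, 0.3], [0.4, 0.3], [-0.4, -0.8], [-0.6, -0.6], [-0.0, -0.0], [-0.4, -1.3], [0.1, 0.3], [-1.2, -0.4], [-0.2, -0.6], [0.6, -0.2], [-0.7, -0.5]]
[ 0.     -0.      0.0008 -0.3419  0.1434 -0.0009]
```

```bash
python3 -m creep '[[0,0,0.001,-0.33,0.11,-0.001,1],[0,0,0.001,-0.33,0.11,-0.001,1],[0,0,0.001,-0.33,0.11,-0.001,1],[0,0,0.001,-0.33,0.11,-0.001,1],[0,0,0.001,-0.33,0.11,-0.001,1],[0,0,0.001,-0.33,0.11,-0.001,1],[0,0,0.001,-0.33,0.11,-0.001,1],[0,0,0.001,-0.33,0.11,-0.001,1],[0,0,0.001,-0.33,0.11,-0.001,1],[0,0,0.001,-0.33,0.11,-0.001,1],[0,0,0.001,-0.33,0.11,-0.001,1]]'
python3 - <<'E'
from h import *
import pickle
cm=ctrl.camera_model("wrist"); im=ctrl.snapshot("wrist"); cv2.imwrite("pics/w3.png",im); pickle.dump(cm,open("w3.pkl","wb"))
print(pose()[2]["tool_pos"],ctrl.camera_model("wrist")["tvec"]-cm["tvec"])
E
```

```text
clock: 2.22
tool_pos: [0.4516, 0.1241, 0.3398]
orientation: [180.0, -0.0, -93.3]
force: [-0.1, -0.5, -0.2]
opening: 0.0875
[0.45184168 0.12348689 0.33977822] [4.79938308e-05 7.45248453e-05 3.89120140e-05]
```

View pics/w3.png

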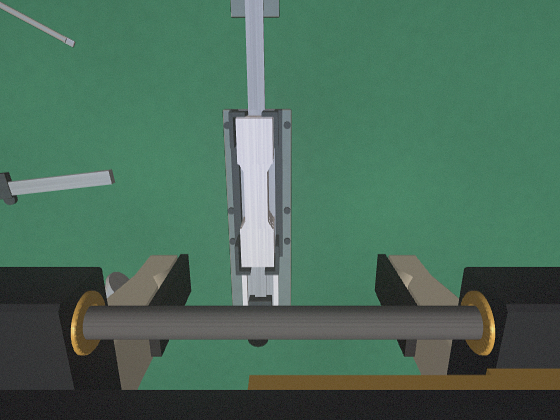

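Run:
```python
from h import *
im=cv2.imread("pics/w3.png")
a=cv2.resize(im[0:140,200:320],None,fx=4,fy=4,interpolation=cv2.INTER_CUBIC)
b=cv2.resize(im[225:365,200:320],None,fx=4,fy=4,interpolation=cv2.INTER_CUBIC)[:560,:310]
cv2.imwrite("pics/w3z.png",np.hstack([a,b]))
```

```text
(no output)
```

View pics/w3z.png

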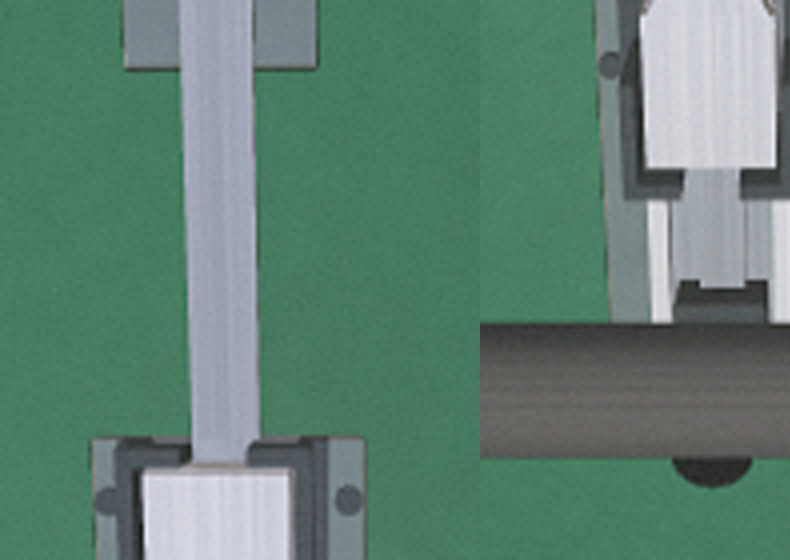

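Run:
```python
from h import *
import pickle
cm=pickle.load(open("w3.pkl","rb"))
f=lambda u,v,o:(u/4+200-.4,v/4+o-.4)
A=[(cm,f(123,69,0),(.178,.025,.006)),(cm,f(317,69,0),(.178,-.025,.006)),(cm,f(144,471,0),(.08,.018,.06)),(cm,f(291,470,0),(.08,-.018,.06)),(cm,f(165,168,225),(-.08,.018,.06)),(cm,f(296,168,225),(-.08,-.018,.06))]
m,r=fit(A,MAG);print(m.round(4),np.degrees(m[2]),r.round(1).tolist())
m=(m+MAG)/2
print("avg",m.round(4),np.degrees(m[2])); k=w(m,(-.154,0,.068))[0]; print(k)
```

```text
[ 0.481   0.1471 -1.6248] -93.09442463285511 [[0.3, -0.4], [0.3, -0.6], [-0.6, 0.4], [-0.3, 0.6], [0.2, 0.1], [0.1, -0.0]]
avg [ 0.4805  0.1459 -1.627 ] -93.21921231642754
[0.4891845 0.2996767 0.068    ]
```

```bash
sed -i 's/^MAG=.*/MAG=np.array([.4806,.1463,np.radians(-93.2)]); GAU=np.array([.6386,-.2453,np.radians(-10.81)])/' h.py
python3 - <<'E'
from h import *
k=w(MAG,(-.154,0,.068))[0]; print(k)
print(rel((k[0],k[1],.20),-93.2),rel((k[0],k[1],.121),-93.2))
E
```

```text
[0.48919651 0.30005988 0.068     ]
[ 0.0002 -0.0003 -0.0025 -0.1785 -0.027   0.1397] [ 2.000e-04 -3.000e-04 -2.500e-03 -1.785e-01 -2.700e-02  2.187e-01]
```

```bash
python3 -m creep '[[0,0,-0.0025,-0.1785,-0.027,0.12,1],[0,0,-0.0025,-0.1785,-0.027,0.12,1],[0,0,-0.0025,-0.1785,-0.027,0.12,1],[0,0,-0.0025,-0.1785,-0.027,0.12,1],[0,0,-0.0025,-0.1785,-0.027,0.12,1],[0,0,-0.0025,-0.1785,-0.027,0.12,1],[0,0,-0.0025,-0.1785,-0.027,0.14,1],[0,0,-0.0025,-0.1785,-0.027,0.14,1]]'
python3 - <<'E'
from h import *
ctrl.snapshot("top"); im=ctrl.snapshot("wrist"); cv2.imwrite("pics/w4.png",im)
print(pose()[2]["tool_pos"])
E
```

```text
clock: 2.93
tool_pos: [0.4889, 0.2986, 0.1959]
orientation: [179.7, -0.3, -93.3]
force: [0.1, 0.1, -0.8]
opening: 0.0875
[0.48977731 0.29905939 0.19946198]
```

View pics/w4.png

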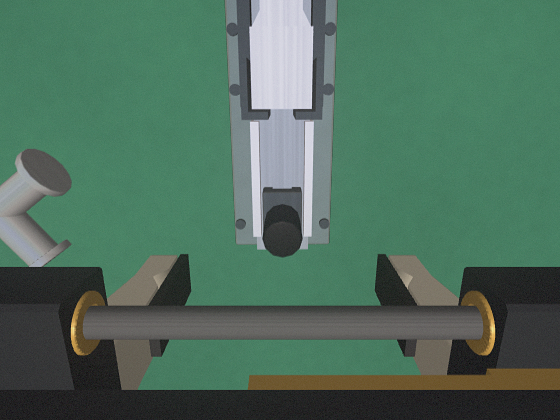

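Run:
```python
from h import *
print(ray("wrist",(283,217.5),.086)); p=ray("wrist",(283,217.5),.086)
print(rel((p[0],p[1],.121),-93.2), rel((.4892,.3,.121),-93.2))
```

```text
[0.4889095  0.28840296 0.086     ]
[ 0.0012 -0.002  -0.0019  0.0105  0.0002  0.0785] [ 0.0012 -0.002  -0.0019 -0.0011  0.0005  0.0785]
```

Run:
```python
from h import *
print(ray("wrist",(283,238),.086),proj("wrist",w(MAG,[(-.154,0,.086),(-.142,0,.086),(-.166,0,.086)])))
im=cv2.imread("pics/w4.png")[180:270,230:340]; cv2.imwrite("pics/w4z.png",cv2.convertScaleAbs(cv2.resize(im,None,fx=5,fy=5),alpha=2.5))
```

```text
[0.48964738 0.30125948 0.086     ] [[283.64324057 236.08266968]
 [283.62348521 216.93894759]
 [283.66236065 254.61077787]]
```

View pics/w4z.png

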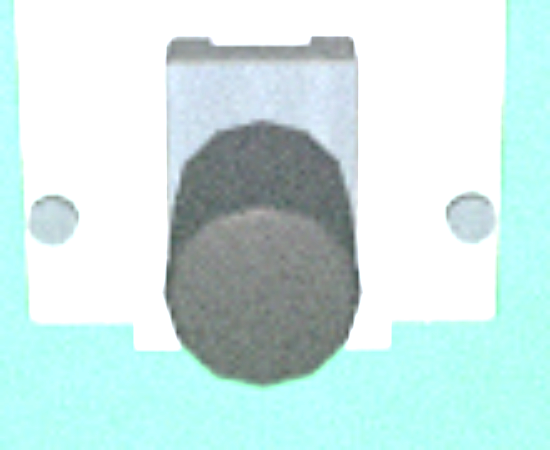

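```bash
sed -i 's/^MAG=np.array(\[[^]]*\])/MAG=np.array([.4808,.1470,np.radians(-93.15)])/' h.py; python3 -m creep '[[0,0,-0.002,-0.002,0.0005,0.04,1],[0,0,-0.002,-0.002,0.0005,0.0785,1],[0,0,-0.002,-0.002,0.0005,0.0785,0.6],[0,0,-0.002,-0.002,0.0005,0.0785,0.2],[0,0,-0.002,-0.002,0.0005,0.0785,0.2],[0,0,-0.002,-0.002,0.0005,0.0785,0.2],[0,0,-0.002,-0.002,0.0005,0.0785,0.2],[0,0,-0.002,-0.002,0.0005,0.0785,0.2],[0,0,-0.002,-0.002,0.0005,0.0785,0.2]]'
```

```text
clock: 3.78
tool_pos: [0.4893, 0.3032, 0.1226]
orientation: [-179.9, 0.1, -93.1]
force: [-0.4, -0.4, -0.8]
opening: 0.0466
```

```bash
python3 -m creep '[[0,0,0,0,0,0,0.1],[0,0,0,0,0,0,0.1],[0,0,0,0,0,0,0.1],[0,0,0,0,0,0,0.1],[0,0,0,0,0,0,0.1],[0,0,0,0,0,0,0.1],[0,0,0,0,0,0,0.1]]'
```

```text
clock: 4.37
tool_pos: [0.4893, 0.3029, 0.1214]
orientation: [-180.0, 0.0, -93.1]
force: [2.8, -1.0, -0.1]
opening: 0.0233
```

```bash
python3 -m creep '[[0,0,0,0.008,0,0,0.1],[0,0,0,0.016,0,0,0.1],[0,0,0,0.024,0,0,0.1],[0,0,0,0.032,0,0,0.1],[0,0,0,0.038,0,0,0.1],[0,0,0,0.044,0,0,0.1],[0,0,0,0.047,0,0,0.1],[0,0,0,0.047,0,0,0.1]]'
python3 - <<'E'
from h import *
o=pose()[2];print(o["tool_pos"],o["force"]); im=ctrl.snapshot("wrist"); cv2.imwrite("pics/w5.png",im)
E
```

```text
clock: 5.03
tool_pos: [0.4868, 0.2569, 0.1215]
orientation: [-179.9, 0.2, -93.1]
force: [1.8, 5.0, -2.4]
opening: 0.0235
[0.48680557 0.25689482 0.12147868] [ 1.80972488  4.98043914 -2.43651899]
```

View pics/w5.png

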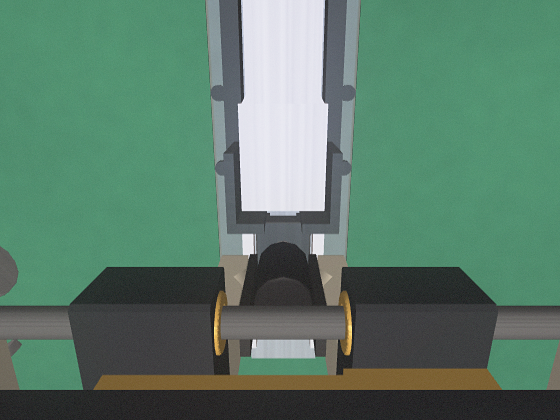

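```bash
python3 -m creep '[[0,0,0,0.002,0,0,0.1],[0,0,0,0.003,0,0,0.1],[0,0,0,0.003,0,0,0.1]]'
python3 - <<'E'
from h import *
im=ctrl.snapshot("top"); cv2.imwrite("pics/t6.png",im)
cv2.imwrite("pics/t6z.png",cv2.resize(im[245:305,155:335],None,fx=4.4,fy=4.4,interpolation=cv2.INTER_CUBIC))
E
```

```text
clock: 5.33
tool_pos: [0.4867, 0.2546, 0.1215]
orientation: [-179.9, 0.2, -93.1]
force: [0.1, 7.6, -3.5]
opening: 0.0234
```

View pics/t6z.png

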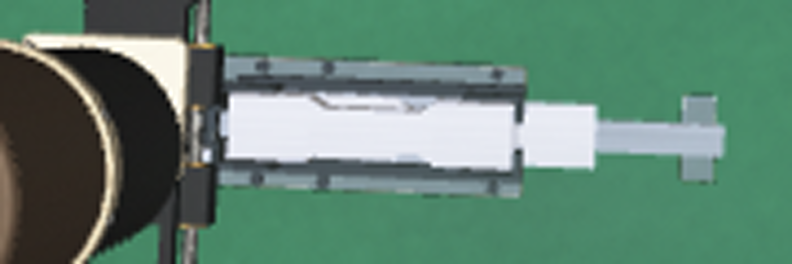

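```bash
python3 - <<'E'
from h import *
p=ray("top",(597/4.4+154.6,136/4.4+244.6),.028); c,s=np.cos(MAG[2]),np.sin(MAG[2]); d=p[:2]-MAG[:2]; print(p, c*d[0]+s*d[1],-s*d[0]+c*d[1])
E
python3 -m creep '[[0,0,0,-0.01,0,0,0.1],[0,0,0,-0.02,0,0,0.1],[0,0,0,-0.03,0,0,0.1],[0,0,0,-0.04,0,0,0.1],[0,0,0,-0.047,0,0,0.1],[0,0,0,-0.049,0,0,0.1],[0,0,0,-0.049,0,0,0.1],[0,0,0,-0.049,0,0,0.35],[0,0,0,-0.049,0,0,0.65],[0,0,0,-0.049,0,0,0.65],[0,0,0,-0.049,0,0,0.65],[0,0,0,-0.049,0,0,0.65]]'
```

```text
[0.47317935 0.01733185 0.028     ] 0.12989098839031754 -0.0004838445396875609
clock: 6.38
tool_pos: [0.4886, 0.3014, 0.1213]
orientation: [180.0, -0.0, -93.1]
force: [-0.7, -0.3, 0.9]
opening: 0.0511
```

Run:
```python
from h import *
g=w(MAG,(.106,0,0))[0]; print(g)
for z in (.175,.078): print(rel((g[0],g[1],z),-93.15))
```

```text
[0.47497528 0.04116016 0.        ]
[ 0.0005 -0.0004  0.0007  0.2607 -0.0005 -0.0536]
[ 0.0005 -0.0004  0.0007  0.2606 -0.0005  0.0434]
```

```bash
python3 -m creep '[[0,0,0,0,0,-0.04,0.7],[0,0,0,0.02,0,-0.054,0.7],[0,0,0,0.06,0,-0.054,0.7],[0,0,0,0.1,0,-0.054,0.7],[0,0,0,0.14,0,-0.054,0.7],[0,0,0,0.18,0,-0.054,0.7],[0,0,0,0.22,0,-0.054,0.7],[0,0,0,0.2605,-0.0005,-0.054,0.7],[0,0,0,0.2605,-0.0005,-0.02,0.7],[0,0,0,0.2605,-0.0005,-0.01,0.7],[0,0,0,0.2605,-0.0005,-0.01,0.7]]'
python3 - <<'E'
from h import *
o=pose()[2];print(o["tool_pos"],o["opening"]); im=ctrl.snapshot("wrist"); cv2.imwrite("pics/w7.png",im)
E
```

```text
clock: 7.3
tool_pos: [0.4737, 0.04, 0.1293]
orientation: [179.8, -0.1, -93.2]
force: [-0.7, 0.1, 0.5]
opening: 0.0614
[0.47365579 0.03995209 0.12933019] 0.061409405054435394
```

View pics/w7.png

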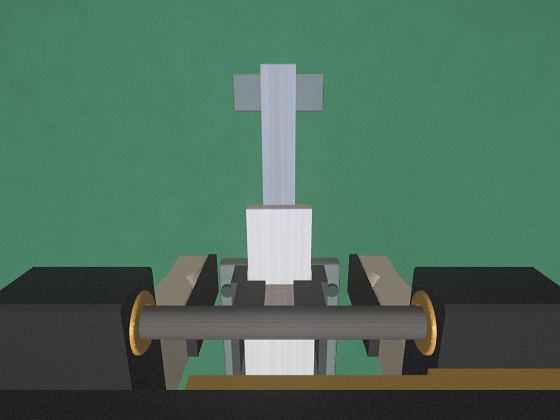

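Run:
```python
from h import *
p=ray("wrist",(279.5,208),.028); q=ray("wrist",(279.5,240),.028); print(p,q); c,s=np.cos(MAG[2]),np.sin(MAG[2]); d=p[:2]-MAG[:2]; print(c*d[0]+s*d[1],-s*d[0]+c*d[1])
dir=np.r_[c,s]; t=p[:2]-dir*.024
print(t,rel((t[0],t[1],.078),-93.15))
```

```text
[0.47515355 0.02088807 0.028     ] [0.47624047 0.03978761 0.028     ]
0.12623166523562732 0.0012919516977379928
[0.47647235 0.0448518 ] [ 0.0023 -0.0013  0.     -0.0042 -0.0017  0.0527]
```

```bash
python3 -m creep '[[0.002,-0.001,0,-0.002,-0.0017,0.03,0.7],[0.002,-0.001,0,-0.002,-0.0017,0.0515,0.7],[0.002,-0.001,0,-0.002,-0.0017,0.0515,0.6],[0.002,-0.001,0,-0.002,-0.0017,0.0515,0.3],[0.002,-0.001,0,-0.002,-0.0017,0.0515,0.3],[0.002,-0.001,0,-0.002,-0.0017,0.0515,0.3],[0.002,-0.001,0,-0.002,-0.0017,0.0515,0.3],[0.002,-0.001,0,-0.002,-0.0017,0.0515,0.3],[0.002,-0.001,0,-0.002,-0.0017,0.0515,0.3],[0.002,-0.001,0,-0.002,-0.0017,0.0515,0.3]]'
```

```text
clock: 8.18
tool_pos: [0.4774, 0.044, 0.0813]
orientation: [-179.8, 0.1, -93.1]
force: [-3.5, 2.7, 6.6]
opening: 0.0352
```

Run:
```python
from h import *
im=ctrl.snapshot("wrist"); cv2.imwrite("pics/w8.png",im);im=ctrl.snapshot("scene"); cv2.imwrite("pics/s8.png",cv2.resize(im[120:280,160:400],None,fx=3.3,fy=3.3,interpolation=cv2.INTER_CUBIC))
o=pose()[2];print(o["tool_pos"],o["force"],o["moment"],o["opening"],o["orientation"]);
```

```text
[0.47733933 0.04398146 0.08126069] [-4.3893716   2.51098485  6.52427986] [1.01917929 1.69407726 0.12404145] 0.035359822750129326 [-1.79815814e+02  1.13673068e-01 -9.30700321e+01]
```

View pics/w8.png

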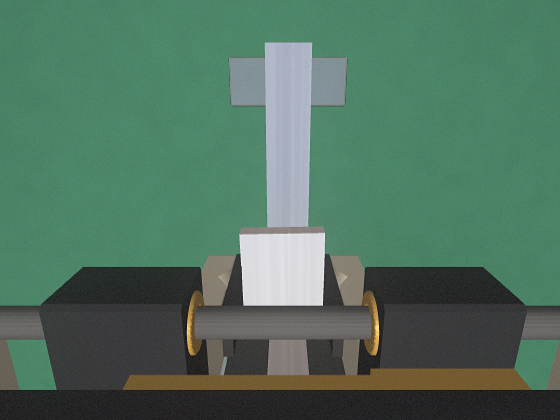

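View pics/s8.png

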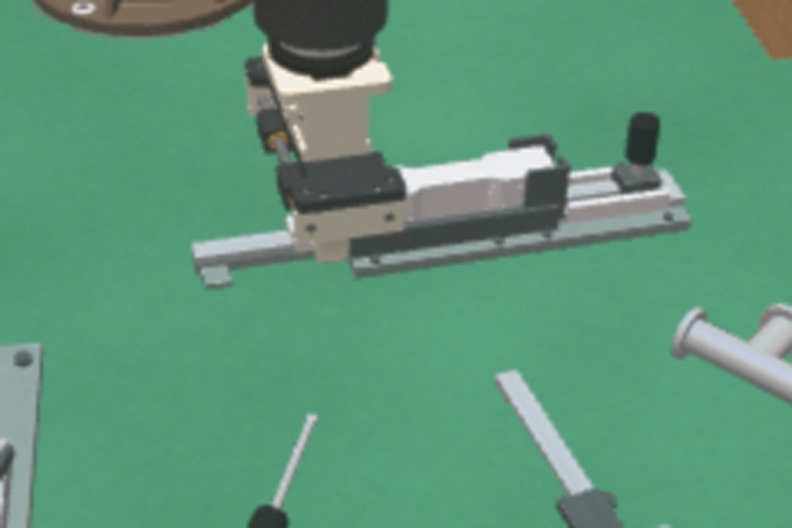

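```bash
python3 -m creep '[[0,0,0,0,0,0,0.5],[0,0,0,0,0,0,0.5],[0,0,0,0,0,0,0.5],[0,0,0,0.005,0,-0.002,0.5]]'; python3 -m creep '[[0,0,0,0,0,0,0.5],[0,0,0,0,0,0,0.5]]'
```

```text
clock: 8.62
tool_pos: [0.4772, 0.0389, 0.0821]
orientation: [-179.9, 0.1, -93.1]
force: [0.6, 0.3, 0.5]
opening: 0.0436
clock: 8.78
tool_pos: [0.477, 0.0383, 0.082]
orientation: [-179.9, 0.1, -93.1]
force: [-0.1, -0.3, -0.0]
opening: 0.0439
```

```bash
python3 -m creep '[[0,0,0,0,0,0,0.3],[0,0,0,0,0,0,0.3],[0,0,0,0,0,0,0.3],[0,0,0,0,0,0,0.3],[0,0,0,0,0,0,0.3],[0,0,0,0,0,0,0.3]]'
```

```text
clock: 9.28
tool_pos: [0.4769, 0.0385, 0.0819]
orientation: [-179.9, 0.1, -93.1]
force: [0.4, -0.9, 0.1]
opening: 0.0354
```

```bash
python3 -m creep '[[0,0,0,0.006,0,0,0.3],[0,0,0,0.016,0,0,0.3],[0,0,0,0.028,0,0,0.3],[0,0,0,0.041,0,0,0.3],[0,0,0,0.054,0,0,0.3],[0,0,0,0.067,0,0,0.3],[0,0,0,0.08,0,0,0.3],[0,0,0,0.093,0,0,0.3],[0,0,0,0.106,0,0,0.3],[0,0,0,0.119,0,0,0.3],[0,0,0,0.13,0,0,0.3],[0,0,0,0.138,0,0,0.3]]'
python3 - <<'E'
from h import *
im=ctrl.snapshot("top"); cv2.imwrite("pics/t9.png",cv2.resize(im[225:325,155:355],None,fx=4,fy=4,interpolation=cv2.INTER_CUBIC));im=ctrl.snapshot("scene"); cv2.imwrite("pics/s9.png",cv2.resize(im[120:280,160:400],None,fx=3.3,fy=3.3,interpolation=cv2.INTER_CUBIC))
o=pose()[2];print(o["tool_pos"],o["force"],o["opening"])
E
```

```text
clock: 10.28
tool_pos: [0.4695, -0.1, 0.0817]
orientation: [-179.9, 0.1, -93.1]
force: [-0.0, 1.3, 1.0]
opening: 0.0357
[ 0.46925216 -0.10019064  0.08169022] [-0.38224956 -0.71714631  1.90557192] 0.035501966644905014
```

View pics/t9.png

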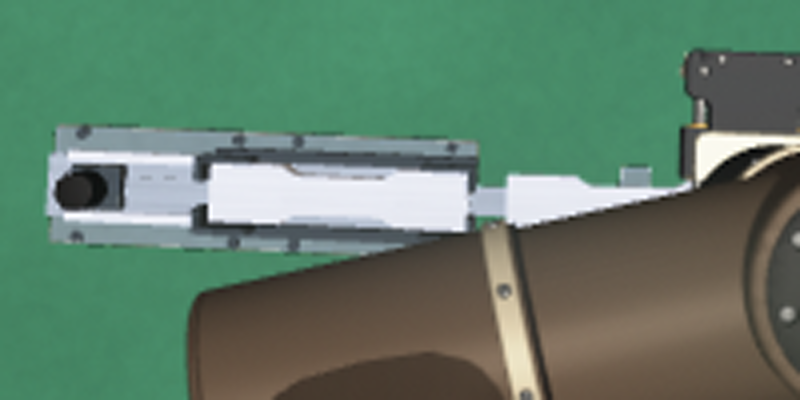

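View pics/s9.png

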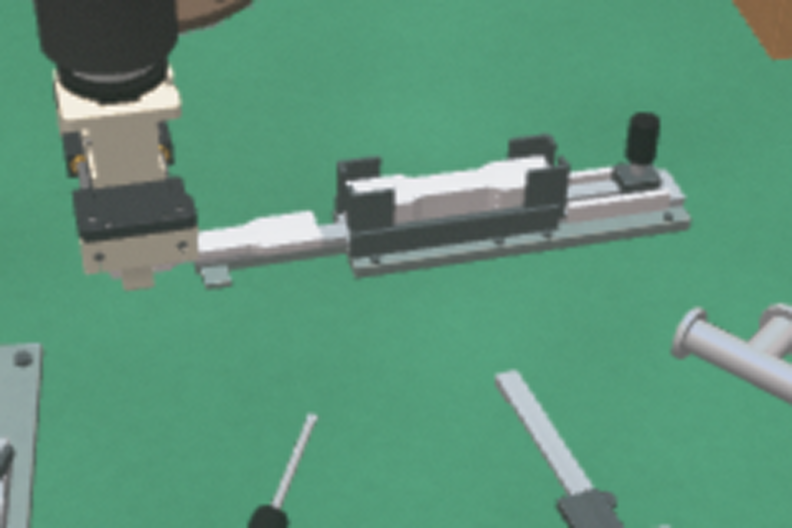

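```bash
python3 -m creep '[[0,0,0,0,0,-0.012,0.3],[0,0,0,0,0,-0.03,0.3],[0,0,0,0,0,-0.045,0.3],[0,0,0,0,0,-0.045,0.3]]'
python3 - <<'E'
from h import *
p=ray("top",(507/4+154.6,176/4+224.6),.028); c,s=np.cos(MAG[2]),np.sin(MAG[2]); d=p[:2]-MAG[:2]; print(p, c*d[0]+s*d[1],-s*d[0]+c*d[1])
t=np.array([.4694,-.1001])-MAG[:2]; print("tcp",c*t[0]+s*t[1],-s*t[0]+c*t[1])
im=ctrl.snapshot("scene"); cv2.imwrite("pics/s10.png",cv2.resize(im[120:280,160:400],None,fx=3.3,fy=3.3,interpolation=cv2.INTER_CUBIC))
im=ctrl.snapshot("wrist"); cv2.imwrite("pics/w10.png",im)
E
```

```text
clock: 10.72
tool_pos: [0.4707, -0.0988, 0.1291]
orientation: [-179.7, 0.1, -93.1]
force: [1.0, -0.1, -0.4]
opening: 0.0356
[0.49085188 0.03963048 0.028     ] 0.1066549434978078 0.015936668878994423
tcp 0.2473530880310298 0.0021954137454292064
```

View pics/s10.png

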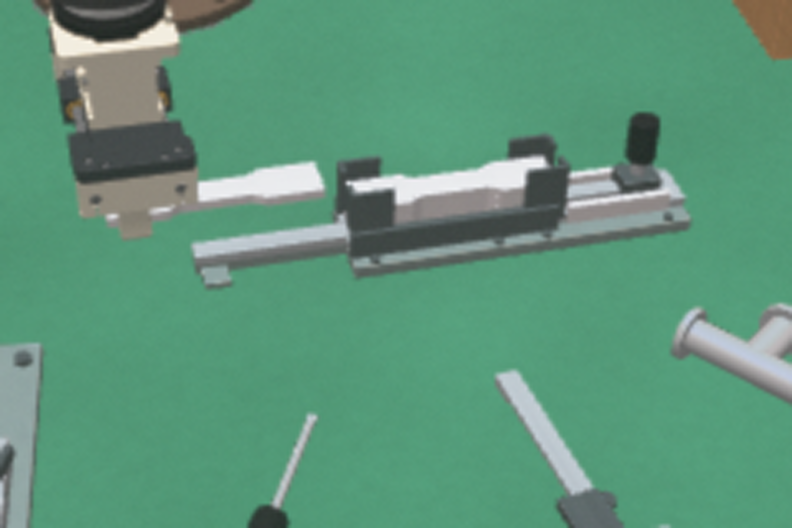

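View pics/w10.png

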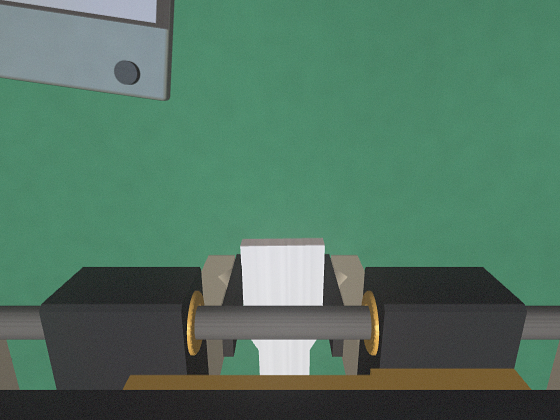

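Run:
```python
from h import *
p,R,o=pose(); q=ray("wrist",(283,240.5),p[2]-.0537); print(R.inv().apply(q-p))
D=.061
t=w(GAU,(-.085-D,0,0))[0]; print(t)
print(rel((t[0],t[1],.145),169.19,([.4707,-.0988,.1291],-93.1)))
```

```text
[2.10035792e-02 8.11309657e-06 5.36700118e-02]
[ 0.49519084 -0.2179173   0.        ]
[-0.     -0.      1.7054  0.1176 -0.0309 -0.0159]
```

```bash
python3 -m creep '[[0,0,0.12,0.005,0,-0.016,0.3],[0,0,0.24,0.015,-0.005,-0.016,0.3],[0,0,0.36,0.03,-0.01,-0.016,0.3],[0,0,0.48,0.04,-0.013,-0.016,0.3],[0,0,0.6,0.05,-0.016,-0.016,0.3],[0,0,0.72,0.06,-0.019,-0.016,0.3],[0,0,0.84,0.07,-0.022,-0.016,0.3],[0,0,0.96,0.08,-0.024,-0.016,0.3],[0,0,1.08,0.09,-0.026,-0.016,0.3],[0,0,1.2,0.1,-0.028,-0.016,0.3],[0,0,1.32,0.11,-0.03,-0.016,0.3],[0,0,1.44,0.1176,-0.031,-0.016,0.3]]'; python3 -m creep '[[0,0,0.12,0,0,0,0.3],[0,0,0.24,0,0,0,0.3],[0,0,0.26,0,0,0,0.3],[0,0,0.265,0,0,0,0.3]]'
python3 - <<'E'
from h import *
D=.060
t=w(GAU,(-.085-D,0,0))[0]; print(t)
print(rel((t[0],t[1],.0935),169.19))
im=ctrl.snapshot("wrist"); cv2.imwrite("pics/w11.png",im)
im=ctrl.snapshot("top"); cv2.imwrite("pics/t11.png",cv2.resize(im[125:265,300:450],None,fx=4.2,fy=4.2,interpolation=cv2.INTER_CUBIC))
print(pose()[2]["tool_pos"],pose()[2]["orientation"])
E
```

```text
clock: 11.82
tool_pos: [0.4934, -0.2187, 0.1412]
orientation: [179.9, -0.0, -176.0]
force: [-0.8, 0.1, -0.7]
opening: 0.035
clock: 12.15
tool_pos: [0.4934, -0.2181, 0.1416]
orientation: [179.9, -0.0, 169.3]
force: [1.3, -0.6, -1.8]
opening: 0.0356
[ 0.49617309 -0.21810485  0.        ]
[ 0.0012 -0.0001  0.0022 -0.0027  0.0005  0.0481]
[ 0.49369769 -0.21815283  0.1420528 ] [1.79929947e+02 4.53348013e-02 1.69410724e+02]
```

View pics/w11.png

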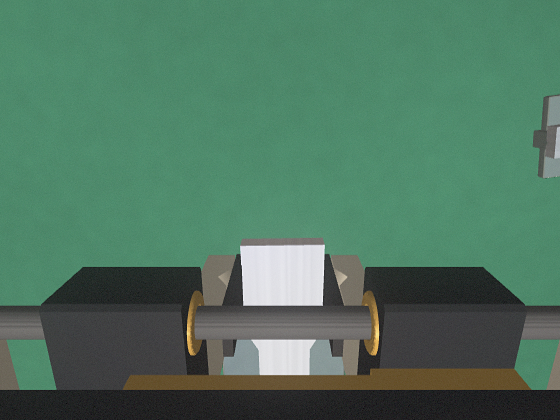

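View pics/t11.png

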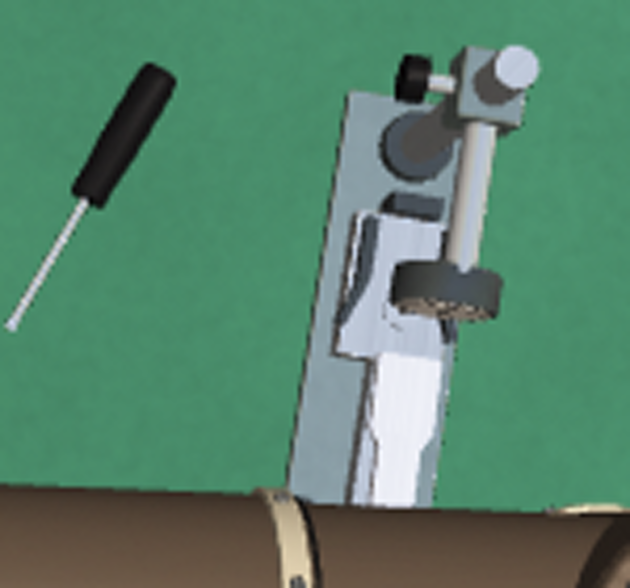

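```bash
python3 -m creep '[[0.001,0,0.003,-0.0025,0.0005,0.025,0.3],[0.001,0,0.003,-0.0025,0.0005,0.045,0.3],[0.001,0,0.003,-0.0025,0.0005,0.0475,0.3],[0.001,0,0.003,-0.0025,0.0005,0.0475,0.3],[0.001,0,0.003,-0.0025,0.0005,0.0475,0.3]]'
python3 - <<'E'
from h import *
print(pose()[2]["tool_pos"],pose()[2]["force"])
im=ctrl.snapshot("scene"); cv2.imwrite("pics/s12.png",cv2.resize(im[180:330,80:280],None,fx=4,fy=4,interpolation=cv2.INTER_CUBIC))
E
```

```text
clock: 12.67
tool_pos: [0.4969, -0.2183, 0.0957]
orientation: [-180.0, 0.1, 169.1]
force: [0.1, 0.2, -0.4]
opening: 0.0358
[ 0.49688013 -0.21832197  0.09567111] [ 0.05582823  0.23210211 -0.39646136]
```

View pics/s12.png

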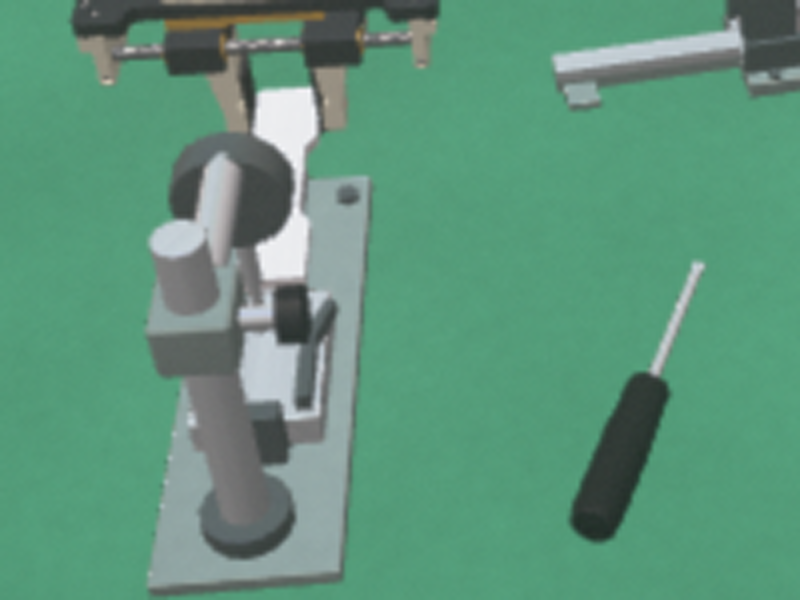

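```bash
python3 -m creep '[[0,0,0,0,0,0.002,0.3],[0,0,0,0,0,0.0032,0.3],[0,0,0,0,0,0.0032,0.3]]';python3 -m creep '[[0,0,0,0,0,0.001,0.3],[0,0,0,0,0,0.001,0.3],[0,0,0,0,0,0.001,0.3]]'
```

```text
clock: 12.97
tool_pos: [0.4967, -0.2183, 0.0924]
orientation: [180.0, 0.2, 169.1]
force: [-0.4, 0.1, -1.7]
opening: 0.0353
clock: 13.22
tool_pos: [0.4968, -0.2184, 0.0915]
orientation: [180.0, 0.1, 169.1]
force: [-2.0, 0.9, 4.5]
opening: 0.0359
```

```bash
python3 -m creep '[[0,0,0,0,0,0,0.5],[0,0,0,0,0,0,0.5],[0,0,0,0,0,0,0.5]]'
python3 - <<'E'
from h import *
print(pose()[2]["tool_pos"],pose()[2]["force"])
im=ctrl.snapshot("wrist"); cv2.imwrite("pics/w13.png",im)
im=ctrl.snapshot("top"); cv2.imwrite("pics/t13.png",cv2.resize(im[125:265,300:450],None,fx=4.2,fy=4.2,interpolation=cv2.INTER_CUBIC))
E
```

```text
clock: 13.47
tool_pos: [0.4966, -0.2183, 0.0909]
orientation: [180.0, 0.1, 169.0]
force: [-1.0, 0.3, 0.4]
opening: 0.0432
[ 0.49664545 -0.21834015  0.09088883] [-0.96377025  0.25466464  0.38645556]
```

View pics/w13.png

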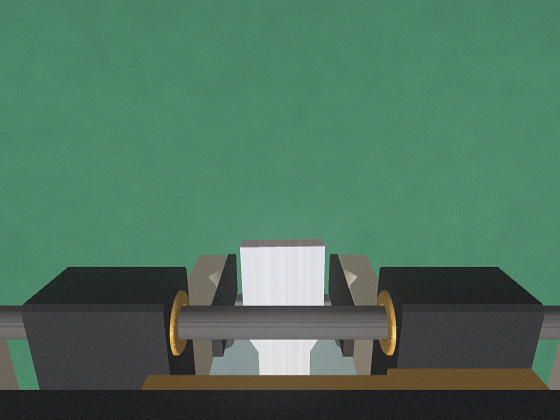

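View pics/t13.png

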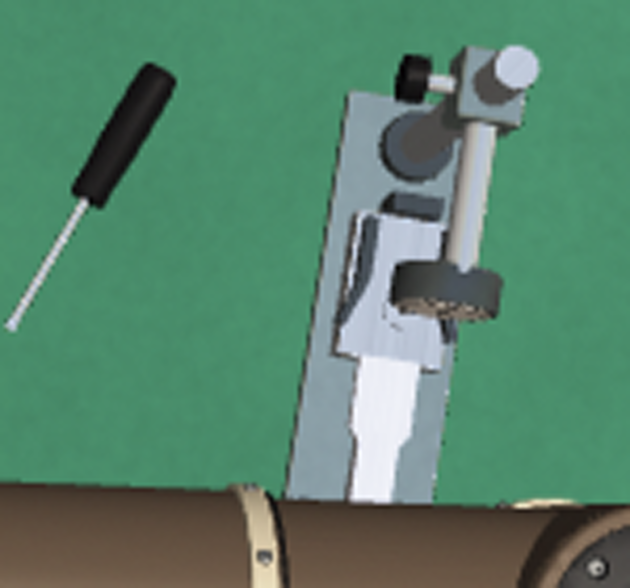

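```bash
python3 -m creep '[[0,0,-0.003,0,0,0,0.3],[0,0,-0.003,0,0,0,0.3],[0,0,-0.003,0,0,0,0.3],[0,0,-0.003,0,0,0,0.3],[0,0,-0.003,0,0,0,0.3],[0,0,-0.003,0,0,0,0.3]]'; python3 -m creep '[[0,0,0,-0.004,0,0,0.3],[0,0,0,-0.009,0,0,0.3],[0,0,0,-0.014,0,0,0.3],[0,0,0,-0.019,0,0,0.3],[0,0,0,-0.022,0,0,0.3],[0,0,0,-0.022,0,0,0.3]]'
```

```text
clock: 14.07
tool_pos: [0.4966, -0.2183, 0.0909]
orientation: [180.0, 0.1, 169.2]
force: [0.3, -0.1, -0.7]
opening: 0.0357
clock: 14.57
tool_pos: [0.5191, -0.2226, 0.0909]
orientation: [180.0, 0.1, 169.2]
force: [0.5, -0.3, -0.1]
opening: 0.036
```

```bash
python3 -m creep '[[0,0,0,-0.004,0,0,0.3],[0,0,0,-0.008,0,0,0.3],[0,0,0,-0.012,0,0,0.3],[0,0,0,-0.016,0,0,0.3],[0,0,0,-0.02,0,0,0.3],[0,0,0,-0.02,0,0,0.3]]'
python3 - <<'E'
from h import *
p=pose()[0]; d=p[:2]-GAU[:2]; c,s=np.cos(GAU[2]),np.sin(GAU[2]); print(c*d[0]+s*d[1],-s*d[0]+c*d[1])
im=ctrl.snapshot("top"); cv2.imwrite("pics/t14.png",cv2.resize(im[125:265,300:450],None,fx=4.2,fy=4.2,interpolation=cv2.INTER_CUBIC))
im=ctrl.snapshot("scene"); cv2.imwrite("pics/s14.png",cv2.resize(im[180:330,80:280],None,fx=4,fy=4,interpolation=cv2.INTER_CUBIC))
E
```

```text
clock: 15.07
tool_pos: [0.539, -0.2264, 0.0911]
orientation: [180.0, 0.2, 169.2]
force: [0.6, -0.5, -0.4]
opening: 0.0353
-0.1013592535378856 -8.505108076209411e-05
```

View pics/t14.png

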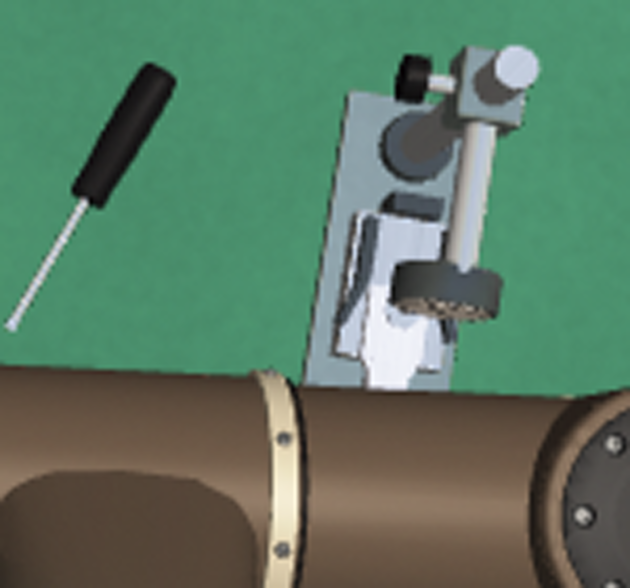

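View pics/s14.png

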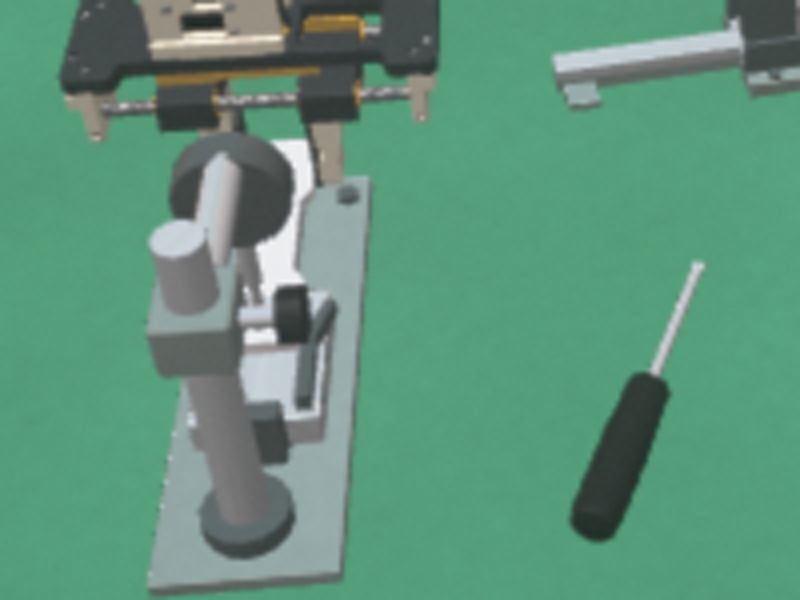

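Run:
```python
from h import *
im=cv2.imread("pics/t14.png"); cv2.imwrite("pics/t14z.png",cv2.resize(im[190:390,310:510],None,fx=3,fy=3,interpolation=cv2.INTER_CUBIC))
```

```text
(no output)
```

View pics/t14z.png

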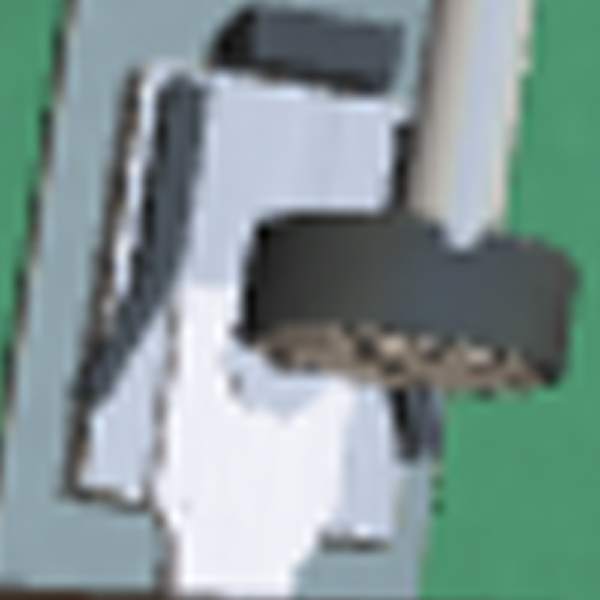

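Run:
```python
from h import *
im=cv2.imread("pics/t14z.png")
z=lambda L:((proj("top",w(GAU,L))+.4-[300,125])*4.2-[310,190])*3
def gx(uv,h):
    p=ray("top",uv,h); d=p[:2]-GAU[:2]; c,s=np.cos(GAU[2]),np.sin(GAU[2]); return (c*d[0]+s*d[1],-s*d[0]+c*d[1])
f=lambda u,v:((u/3+310)/4.2+300-.4,(v/3+190)/4.2+125-.4)
print("spec FL top",gx(f(183,283),.038),"bottom",gx(f(183,283),.03))
print("guide in",gx(f(205,90),.04),gx(f(190,262),.04))
print("anvil FL",gx(f(70,490),.03),"stop top corner",gx(f(255,10),.044),gx(f(405,25),.044),"FR",gx(f(388,545),.03))
for n,L in dict(guideL=[(.04,.0205,.04),(.08,.0205,.04)],spec=[(.0385,.018,.038),(0,.018,.038)],stop=[(.085,.015,.03),(.085,-.015,.03)]).items(): 
    q=z(L).round().astype(int); print(n,q.tolist()); cv2.line(im,tuple(map(int,q[0])),tuple(map(int,q[1])),(0,0,255),1)
cv2.imwrite("pics/t14o.png",im)
```

```text
spec FL top (np.float64(0.03823654572086523), np.float64(0.017980832015751926)) bottom (np.float64(0.039716816668066326), np.float64(0.01612068007494416))
guide in (np.float64(0.07757545599915082), np.float64(0.019870384363294677)) (np.float64(0.04233074551024718), np.float64(0.017688513646782523))
anvil FL (np.float64(-0.006064320818843617), np.float64(0.03239467900466894)) stop top corner (np.float64(0.09454082016273953), np.float64(0.013288821707713864)) (np.float64(0.09659748806164156), np.float64(-0.01684452716554326)) FR (np.float64(-0.006206283621420623), np.float64(-0.03250659206823075))
guideL [[174, 271], [204, 78]]
spec [[183, 282], [155, 469]]
stop [[221, 67], [367, 92]]
```

View pics/t14o.png

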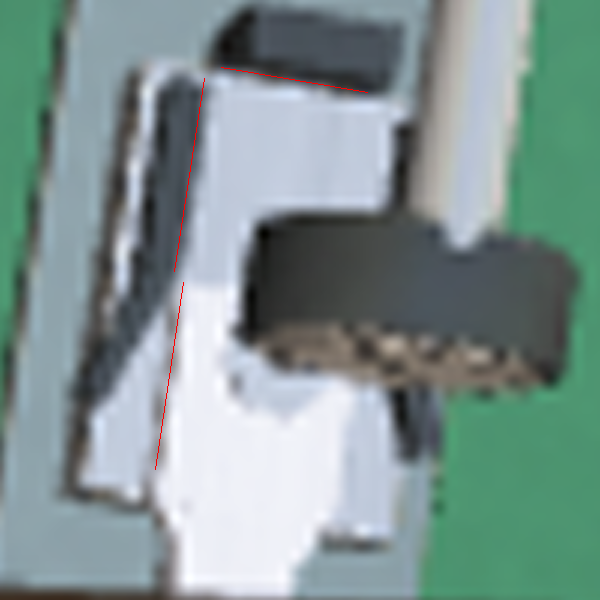

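```bash
python3 -m creep '[[0,0,0,-0.003,0,0,0.3],[0,0,0,-0.006,0,0,0.3],[0,0,0,-0.009,0,0,0.3],[0,0,0,-0.012,0,0,0.3],[0,0,0,-0.015,0,0,0.3]]';python3 -m creep '[[0,0,0,-0.004,0,0,0.3],[0,0,0,-0.008,0,0,0.3],[0,0,0,-0.012,0,0,0.3],[0,0,0,-0.016,0,0,0.3],[0,0,0,-0.02,0,0,0.3],[0,0,0,-0.024,0,0,0.3],[0,0,0,-0.026,0,0,0.3],[0,0,0,-0.026,0,0,0.3]]'
```

```text
clock: 15.58
tool_pos: [0.5527, -0.229, 0.091]
orientation: [180.0, 0.1, 169.2]
force: [-2.1, 0.4, -1.0]
opening: 0.0354
clock: 16.25
tool_pos: [0.579, -0.234, 0.0912]
orientation: [180.0, 0.2, 169.2]
force: [0.6, -0.2, -2.2]
opening: 0.0357
```

```bash
python3 - <<'E'
from h import *
p=pose()[0]; d=p[:2]-GAU[:2]; c,s=np.cos(GAU[2]),np.sin(GAU[2]); print(c*d[0]+s*d[1],-s*d[0]+c*d[1])
im=ctrl.snapshot("top"); im=cv2.resize(im[155:225,365:435],None,fx=8,fy=8,interpolation=cv2.INTER_CUBIC); cv2.imwrite("pics/t15.png",im)
E
python3 -m creep '[[0,0,0,-0.001,0,0,0.3],[0,0,0,-0.002,0,0,0.3],[0,0,0,-0.003,0,0,0.3],[0,0,0,-0.003,0,0,0.3]]'
```

```text
-0.06063991083570865 -8.743816170856192e-05
clock: 16.63
tool_pos: [0.5811, -0.2344, 0.0911]
orientation: [180.0, 0.1, 169.2]
force: [-1.1, -0.7, -1.1]
opening: 0.0358
```

View pics/t15.png

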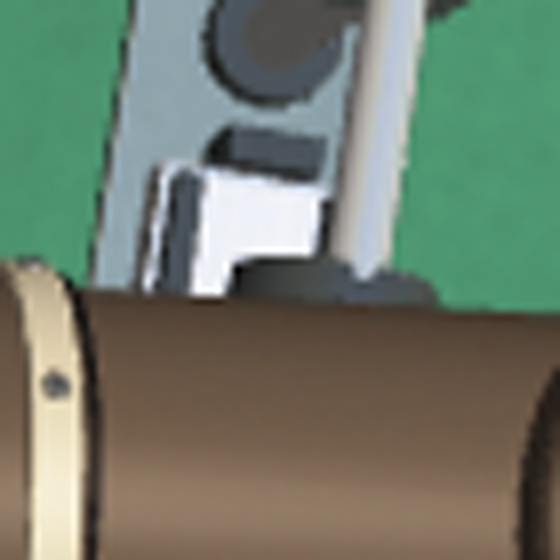

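```bash
for i in 1; do python3 -m creep '[[0,0,0,-0.0007,0,0,0.3],[0,0,0,-0.0007,0,0,0.3],[0,0,0,-0.0007,0,0,0.3]]'; done; python3 -m creep '[[0,0,0,-0.0007,0,0,0.3],[0,0,0,-0.0007,0,0,0.3],[0,0,0,-0.0007,0,0,0.3]]'
```

```text
clock: 16.88
tool_pos: [0.5818, -0.2345, 0.0911]
orientation: [180.0, 0.1, 169.2]
force: [0.4, 0.6, -2.3]
opening: 0.0356
clock: 17.13
tool_pos: [0.5825, -0.2347, 0.0912]
orientation: [180.0, 0.1, 169.2]
force: [-1.4, 0.5, -1.6]
opening: 0.0356
```

```bash
python3 -m creep '[[0,0,0,-0.0006,0,0,0.3],[0,0,0,-0.0006,0,0,0.3],[0,0,0,-0.0006,0,0,0.3]]'
```

```text
clock: 17.38
tool_pos: [0.5831, -0.2348, 0.0911]
orientation: [180.0, 0.1, 169.2]
force: [-0.5, 0.4, -1.1]
opening: 0.0354
```

```bash
python3 -m creep '[[0,0,0,-0.0006,0,0,0.3],[0,0,0,-0.0006,0,0,0.3],[0,0,0,-0.0006,0,0,0.3]]'
```

```text
clock: 17.63
tool_pos: [0.5837, -0.2349, 0.0911]
orientation: [180.0, 0.1, 169.2]
force: [-0.8, 0.1, -1.6]
opening: 0.035
```

```bash
python3 -m creep '[[0,0,0,-0.0006,0,0,0.3],[0,0,0,-0.0006,0,0,0.3],[0,0,0,-0.0006,0,0,0.3]]'
```

```text
clock: 17.88
tool_pos: [0.5842, -0.235, 0.0911]
orientation: [180.0, 0.1, 169.2]
force: [-1.2, -0.9, -1.9]
opening: 0.0353
```

```bash
python3 -m creep '[[0,0,0,-0.0006,0,0,0.3],[0,0,0,-0.0006,0,0,0.3],[0,0,0,-0.0006,0,0,0.3]]'
```

```text
clock: 18.13
tool_pos: [0.5843, -0.235, 0.0909]
orientation: [180.0, 0.0, 169.2]
force: [-3.5, 1.0, -0.6]
opening: 0.0353
```

```bash
python3 -m creep '[[0,0,0,-0.0006,0,0,0.3],[0,0,0,-0.0006,0,0,0.3],[0,0,0,-0.0006,0,0,0.3]]'
```

```text
clock: 18.38
tool_pos: [0.5844, -0.2351, 0.0909]
orientation: [180.0, -0.0, 169.2]
force: [-5.8, 1.7, 1.0]
opening: 0.0355
```

Run:
```python
from h import *
o=pose()[2]; print(o["tool_pos"],o["force"])
im=ctrl.snapshot("top"); im=cv2.resize(im[155:225,365:435],None,fx=8,fy=8,interpolation=cv2.INTER_CUBIC); cv2.imwrite("pics/t16.png",im)
im=ctrl.snapshot("scene"); cv2.imwrite("pics/s16.png",cv2.resize(im[200:320,90:200],None,fx=5,fy=5,interpolation=cv2.INTER_CUBIC))
```

```text
[ 0.58439892 -0.2350766   0.09093505] [-5.83064545  1.6986316   0.97162801]
```

View pics/t16.png

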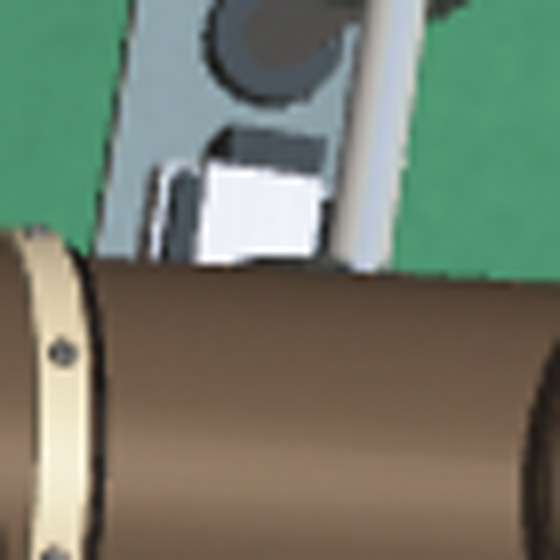

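View pics/s16.png

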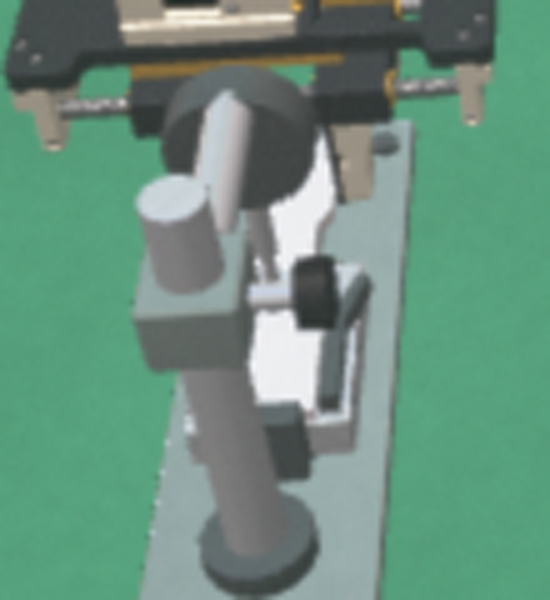

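```bash
python3 -m creep '[[0,0,0,0,0,0,0.45],[0,0,0,0,0,0,0.6],[0,0,0,0,0,0,0.6],[0,0,0,0,0,0,0.6],[0,0,0,0,0,0,0.6]]'; python3 -m creep '[[0,0,0,0,0,-0.006,0.6],[0,0,0,0,0,-0.02,0.6],[0,0,0,0.01,0,-0.04,0.6],[0,0,0,0.045,0,-0.06,0.6],[0,0,0,0.085,0,-0.07,0.6],[0,0,0,0.12,0,-0.08,0.6],[0,0,0,0.12,0,-0.1,0.6],[0,0,0,0.12,0,-0.14,0.6],[0,0,0,0.12,0,-0.16,0.6],[0,0,0,0.12,0,-0.16,0.6]]'
python3 - <<'E'
from h import *
im=ctrl.snapshot("wrist"); cv2.imwrite("pics/w17.png",im)
im=ctrl.snapshot("top"); cv2.imwrite("pics/t17.png",im)
cv2.imwrite("pics/t17g.png",cv2.resize(im[125:265,340:450],None,fx=4.2,fy=4.2,interpolation=cv2.INTER_CUBIC))
im=ctrl.snapshot("scene"); cv2.imwrite("pics/s17.png",cv2.resize(im[120:330,80:400],None,fx=2.5,fy=2.5,interpolation=cv2.INTER_CUBIC))
E
```

```text
clock: 18.9
tool_pos: [0.586, -0.2353, 0.0914]
orientation: [180.0, 0.2, 169.2]
force: [-0.6, 0.0, -0.9]
opening: 0.0519
clock: 19.73
tool_pos: [0.4694, -0.2134, 0.257]
orientation: [-180.0, 0.7, 169.3]
force: [0.8, -0.1, 0.3]
opening: 0.0526
```

View pics/w17.png

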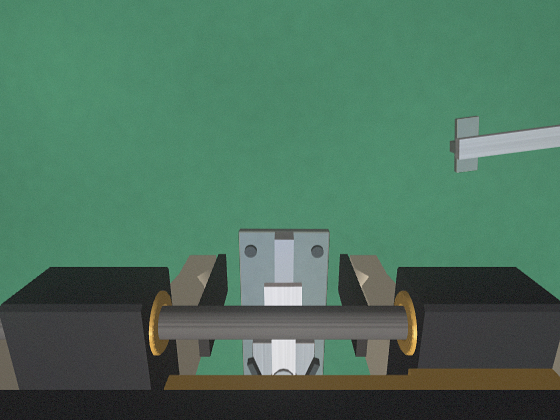

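View pics/t17g.png

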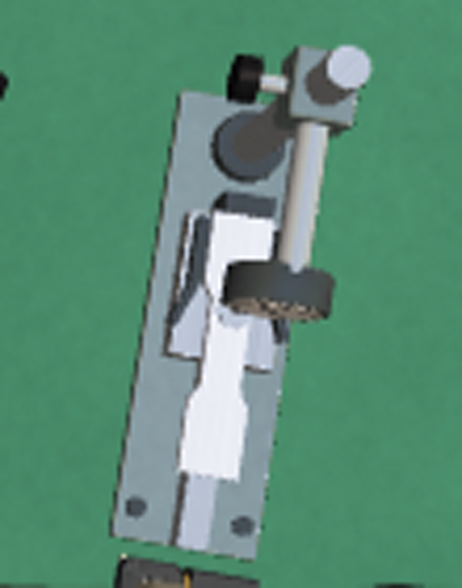

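View pics/s17.png

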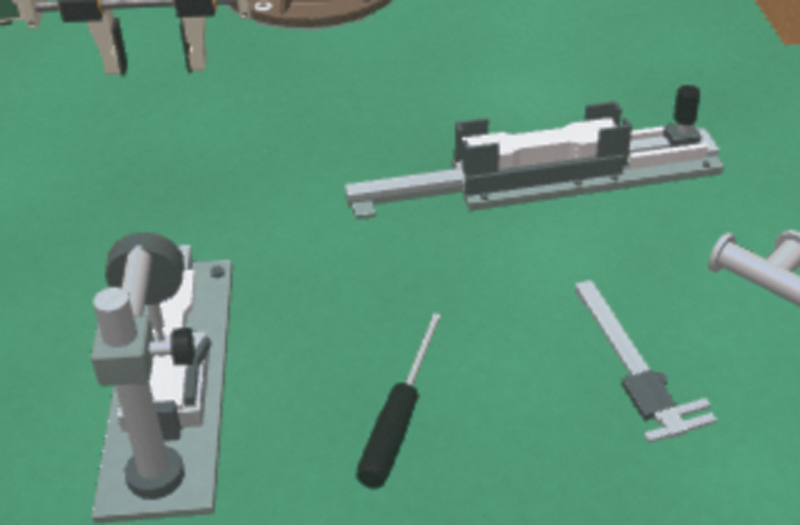

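Run:
```python
from h import *
def gx(uv,h,F=GAU):
    p=ray("top",uv,h); d=p[:2]-F[:2]; c,s=np.cos(F[2]),np.sin(F[2]); return np.round((c*d[0]+s*d[1],-s*d[0]+c*d[1]),4)
f=lambda u,v:(u/4.2+340-.4,v/4.2+125-.4)
print(gx(f(178,472),.038),gx(f(239,481),.038),"front",gx(f(214,211),.038),gx(f(274,218),.038))
im=cv2.imread("pics/t17.png"); cv2.imwrite("pics/t17m.png",cv2.resize(im[245:305,155:335],None,fx=4.4,fy=4.4,interpolation=cv2.INTER_CUBIC))
print(pose()[2]["qvel"].round(2),pose()[2]["clock"])
```

```text
[-0.0766  0.016 ] [-0.0757 -0.0207] front [0.0839 0.018 ] [ 0.0858 -0.0184]
[ 0.03  1.44 -0.98 -0.09  0.19 -0.04] 19.8833
```

View pics/t17m.png

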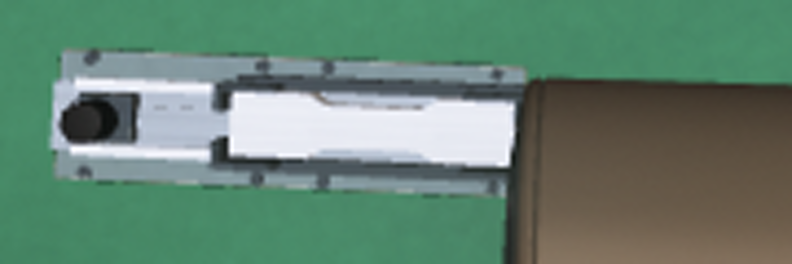

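Run:
```python
from plant import ctrl
print(ctrl.close_job())
```

```text
the job is handed in; nothing more can be done
None
```

The lowest specimen is out of the magazine and lies on the gauge at the end stop. I handed the job in at about 20 s; no verdict was reported.

**What I did**
- I gripped the pusher knob, pushed it about 48 mm at up to 8 N, and brought it back to rest before letting go.
- I pulled the specimen out by its front tab and carried it level to the gauge, where I laid it on the rest bar.
- I let go of it there, gripped it again, and slid it under the indicator until it met the stop at about 6 N. Then I released it and backed off.

**Last checks**
- **Specimen:** its front end measures about x = 0.085 m in the gauge, where the stop's face is. It is laterally about 0 to 2 mm off centre, between the guides and flat. The pictures are good to only about 1–2 mm, so the proof of contact is the 6 N reading just before I let go. I could not see whether a hair's gap opened afterwards.
- **Magazine and tools:** in the pictures the other four specimens have dropped flat and the pusher is back at rest. The caliper, tee and driver were not touched.

**What did not go cleanly**
- On the first grip at the throat the gripper met something from below at about 6.5 N, probably a corner angle. I opened it, moved 2 mm up and 5 mm out, and gripped again with no force.
- The magazine's position along its own x differed by 2.4 mm between the top and wrist cameras. I used the wrist camera's value, which the knob's position agreed with.

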